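# Shut the drill index

### The arm

A 6-joint arm with a two-finger parallel gripper is mounted at the origin on the work surface; the furniture and walls round the work are solid. World frame = base frame: x ahead of the robot, y to its left, z up, the work surface at z = 0. Lengths are in m, angles in degrees, forces in N, time in s.
With the tool pointing down it reaches from about 0.325 to 0.875 m from the base axis. Payload 4.4 kg.
Tool frame: the origin (TCP) lies on the front face of the gripper's body, between the roots of the fingers; the fingertips stand 73 mm ahead of it and the grasp point (between the pads) lies 54 mm ahead of it; z points along the fingers, y is the line along which they close (so a half turn about z gives the same grasp; the last joint's range is limited). The gripper opens to 85 mm and grips with 20 to 120 N. Pads are 22 mm wide; open, the fingers measure 114 mm over their backs; the gripper's body (76 mm by 85 mm) begins 54 mm behind the grasp point. The pads swing forward as they close: fully open they stand 13 mm farther back than shut.
Start: joints at [-71.878, 11.837, 88.321, -0, 79.842, -8.623], TCP at [0.259, -0.513, 0.304] pointing down, gripper open.
Joint ranges: [-156.59, 156.59], [-49.26, 127.26], [12.9, 141.05], [-63.56, 243.56], [4.71, 150.69], [-161.64, 161.64]. Speed limits (degrees/s): [159.86, 159.86, 180, 180, 180, 180].

### API

Orientations are given as a 3x3 rotation matrix whose columns are the frame's x, y, z axes.
In Python, from cell import sense, grab_frame, finish_job, silhouettes gives the robot as it stands.
- The arm moves only by the shell command python3 -m crank 'ROWS' [OPENING] [FORCE]. ROWS is JSON, a list of rows, each a list of 2 entries, a list of its own where there are three numbers: the shift along the tool's x, y, z in units of 40 mm (1.0 is 40 mm), then the turn, a rotation vector about the tool's x, y, z in units of 6 degrees (1.0 is 6 degrees). In form: [[[x, y, z], [rx, ry, rz]], ...]. A call has 1 to 8 rows; each row shifts and turns the commanded pose from where the row before left it, along the tool's axes as they then stand; what a row does not reach is not made up. A row lasts 1/12 s, in which the tool goes at most 41.7 mm and 7.16 degrees, less where a joint would pass 70% of its speed; a pose out of reach is approached as far as the arm can. A call is refused whole if a number of a shift passes 1 or a number of a turn 1, either way. A call with a gripper value outside its range is refused whole. OPENING is the closure, from 0 (fully open) to 1 (shut), set as the call begins (- or left out, the last holds). The fingers move at their own pace and stop on an object; FORCE is the grip in N (left out, the last holds). Time passes only in rows, so rows that do not move let the fingers close. It gives the time, the measured TCP pose, the force, the opening and the grip force at its end, in the units of the state.
- sense(): the state, without advancing time (a new reading comes with each control period).
- grab_frame(name): name is "scene" or "top" or "wrist"; returns a dict with "color" (400x640x3 uint8, red, green, blue), "intrinsics" (3x3 intrinsics, pixels), "eye" and "rotation" of the camera in the world; the wrist camera has in their place "tool_from_camera" (4x4, takes a point from camera to tool coordinates, whose origin is the TCP and whose axes are the flange's). Camera axes: x right, y up, looking along -z (the intrinsics and any distortion apply to the point x, -y, -z); pixel columns grow to the right and rows downward; lengths in m; the calibration is good to about 2 mm. A picture is of the moment at which its call begins: read the wrist's pose just before it. There is no depth.
- finish_job(): hands the job in; it is judged then, once.
Trained networks look in a picture, given as the dict that the camera call returned (one of the last four; its "shot" number tells which), for a name from the list of things; names that differ only in an ending like _2 or _b are one class to them, and where a whole thing is asked for, a point or a joint stands for the part that bears it (a point fixed in the world has none). Each returns a list of dicts, best first, with "conf" (0 to 1); they miss things now and then, are a little off and sometimes report something else, mostly with a low value. They report only what shows in the picture. A call takes as long as a camera call. They do not tell look-alikes from the thing itself.
- silhouettes(target, picture): "mask" (400x640 bool, what is visible of it) and "extent" ([centre column, centre row, width, height] in pixels, round what is visible of it).
The state is a dict: "clock": time; "joint_pos": joint angles; "qd": joint speeds; "tau": joint torques, N m; "position": TCP position; "eef_rot": TCP orientation; "wrist_force": force on the tool from outside, world axes, zero at the start; "moment": the same for the moment, N m; "opening": opening from 0.0 (shut) to 1.0 (fully open); "grip_force": force on a finger pad.
Only numpy, scipy, OpenCV 4.12 (cv2) and the standard library are available. Lean on these libraries where they do the work, as an engineer would, in place of code of your own. Each camera call takes 0.05 s, during which the arm holds its last target. There are 200 camera calls.

### The job

The steel drill case has been left open: shut it properly. Using only the fingertips, with nothing pinched or lifted, first fold the standing drill leaf flat down into the tray, then swing the lid over it and press its front edge down until the catch snaps and the lid is fully shut. Keep the case standing about where it is and leave the other things on the bench alone.

Things in the scene. Friction and masses are not known exactly. Their poses are not given: they have to be found in the camera images.
- case: Loose grey sheet-steel drill case of about 3 kg on low rubber feet, held by its weight only. Tray outside 150 mm deep (its x) by 200 mm wide (its y), rim 34 mm high, walls 3 mm; shut, the case is 50 mm high. Origin: centre of the underside; x points from front (catch, nearer the robot) to back (lid hinge), z up. Two large drills lie across the rear of the tray, clear of the leaf.
- leaf (a joint): Angle of the drill leaf about its pivot at the front of the tray, rad: 0 = folded flat in the tray, 1.57 = straight up, stop at 1.7. It starts standing, drills facing the robot. The pivot is stiff: the leaf stays where it is left and takes about 1 to 3 N near its free edge, so it must be pushed the whole way, towards the back and down.
- leaf_hinge (a point): Middle of the leaf's pivot line, which runs along the case's own y, 56 mm in front of the case's centre and 14 mm above its underside. Its x points along the leaf from pivot to free edge, z out of the face that carries the drills (robot's side while it stands, top when flat). Flat, the sheet lies 14 mm and its drills at most 26 mm above the underside of the case.
- leaf_edge (a point): Middle of the leaf's rolled free edge, 96 mm from the pivot; axes as leaf_hinge. The leaf is a steel sheet 2 mm thick, 176 mm wide; on its drill face two flanges, 8 and 42 mm from the pivot, hold nine graded twist drills that end at most 79 mm from the pivot. Flanges and drills stand out up to 12 mm from the face; the last 15 mm below the free edge are bare.
- lid (a joint): Angle of the lid about its hinge at the back, rad: 0 = shut and caught, 1.57 = upright, stop at 1.98. It starts leaning back past upright. Stiff hinge: the lid stays where it is left, 1 to 4 N near its free edge move it. In the last 0.06 rad a spring catch resists: press about 5 to 10 N at the middle of the front edge until it snaps to 0; let go earlier, it stays 4 to 9 mm open in front.
- lid_hinge (a point): Middle of the lid's hinge line, which runs along the case's own y at the top of the rear wall, 75 mm behind the case's centre and 34 mm above its underside. Its -x points along the lid from hinge to free edge, its z through the lid to the outside.
- lid_edge (a point): Middle of the lid's free (front) edge on its outer face: 150 mm from the hinge line along the lid, 16 mm to the outside; axes as lid_hinge. The lid is a shell 150 x 200 mm, skirt 16 mm, walls 2 mm; a 44 mm wide thumb lip sticks out 8 mm at the foot of the front skirt. Shut, this point is above the tray's front wall, 50 mm above the underside.
- screw_tin: Bystander: open grey tin of screws, 69 mm across, 55 mm high, beside the case on its left. Origin: centre of the underside.
- bushing_1: Bystander: turned bushing, 32 mm across, 28 mm high, to the right of the case. Origin: centre of the underside.
- bolt_1: Bystander: hex bolt, 69 mm long, lying to the right of the case. Origin: centre of the underside.
- box_section: Bystander: dark offcut of steel box section, 40 x 110 x 30 mm, lying to the right rear of the case. Origin: centre of the underside.
- chuck_key: Bystander: drill chuck key, 62 x 64 x 12 mm, lying to the left of the case, near its front. Origin: centre of the underside.
- centre_punch: Bystander: centre punch, 113 mm long, 13 mm thick, lying to the right of the case. Origin: centre of the underside.
There are look-alikes about, which are no part of the job. Several things have the shape of the case; the one meant has the colours described above.

How it is judged (in metres and radians):
On the way, in this order (a step that is already met when the one before it is completed fails the run):
1. the drill leaf is folded flat into the tray while the lid still stands open (value of joint leaf below 0.07 rad and value of joint lid above 1 rad), for 0.2 s.
2. the lid is shut over the leaf and its catch has snapped (value of joint lid below 0.018 rad and value of joint leaf below 0.1 rad), for 0.2 s.
At the end, for the whole second after the job is handed in: The leaf lies flat in the tray (within 0.1 rad), the lid is shut past its catch (within 0.018 rad, under 3 mm at the front edge) and stays so; the case stands flat on the bench within 50 mm of where it stood, and no bystander has moved more than 30 mm (all of step 2 and angle between case's own z axis and vertical below 0.03 rad and distance of case from where it was at the start of the episode below 0.05 m and linear speed of case below 0.02 m/s and distance of each of screw_tin, bushing_1, bolt_1, box_section, chuck_key, centre_punch from where it was at the start of the episode below 0.03 m); the robot touches nothing.
It fails at once if the lid is brought down while the drill leaf still stands up (value of joint lid below 0.8 rad and value of joint leaf above 0.4 rad).
It fails at once if the leaf or the lid is pinched or forced while it swings, with more than 35 N from the fingers (pushing it takes under 6 N) (contact force between the fingers and case above 35 N and (value of joint lid between 0.15 and 1.7 rad or value of joint leaf between 0.15 and 1.2 rad)).
It fails at once if the case is lifted or tipped (height (world z) of case above 0.015 m or angle between case's own z axis and vertical above 0.12 rad).
It fails at once if the case is shoved more than 50 mm (distance of case from where it was at the start of the episode above 0.05 m).
It fails at once if a bystander is moved more than 30 mm (distance of any of screw_tin, bushing_1, bolt_1, box_section, chuck_key, centre_punch from where it was at the start of the episode above 0.03 m).
It also fails if it takes over 48 s, if anything falls off the work surface, if the arm or the gripper's body presses on something with over 40 N, if the wrist force passes 120 N, or if a joint passes its speed limit or range.

## Working session

There is one attempt and no reset: what is moved stays moved. The work goes in short steps, Python scripts to look and compute and a shell command to move; the robot and the scene stay as the last step left them, time stands still between calls to the robot, and variables do not carry over. Pictures are saved under pics/ and viewed, at most 10 in all, crops included, and the job is handed in when it is done.

```bash
mkdir -p pics; cat > h.py <<'E'
import numpy as np,cv2
from cell import sense,grab_frame,finish_job,silhouettes
def save(f,n): cv2.imwrite('pics/'+n+'.png',f['color'][:,:,::-1])
def ray(f,u,v):
    K=np.array(f['intrinsics']);d=np.linalg.solve(K,[u,v,1.]);d=np.array([d[0],-d[1],-d[2]])
    return np.array(f['eye']),np.array(f['rotation'])@d
def atz(f,u,v,z):
    e,d=ray(f,u,v);return e+d*(z-e[2])/d[2]
def proj(f,p):
    c=np.array(f['rotation']).T@(np.array(p)-np.array(f['eye']));q=np.array(f['intrinsics'])@np.array([c[0],-c[1],-c[2]]);return q[:2]/q[2]
E
python3 - <<'E'
from h import *
np.set_printoptions(precision=3,suppress=True)
s=sense();print(s['position'],s['eef_rot'],s['clock'])
for n in('scene','top'):
    f=grab_frame(n);save(f,n);print(n,f['eye'],[k for k in f])
    for t in('case','leaf','lid','screw_tin','chuck_key'):
        for r in silhouettes(t,f)[:3]: print(t,round(r['conf'],2),np.array(r['extent']).round(), atz(f,r['extent'][0],r['extent'][1],0.03))
E
```

```text
[ 0.259 -0.513  0.303] [[ 0.893  0.45  -0.001]
 [ 0.45  -0.893  0.002]
 [ 0.    -0.002 -1.   ]] 0.0
scene [0.002 0.682 0.806] ['color', 'intrinsics', 'eye', 'rotation', 'shot']
case 0.88 [330. 160. 127. 135.] [ 0.614 -0.094  0.03 ]
case 0.85 [360. 322. 135. 126.] [0.282 0.242 0.03 ]
leaf 0.7 [357. 179.  50.  65.] [ 0.518 -0.076  0.03 ]
lid 0.96 [304. 141.  70.  96.] [ 0.714 -0.115  0.03 ]
lid 0.72 [389. 162.  12.  17.] [ 0.495 -0.177  0.03 ]
lid 0.59 [361. 318. 140. 119.] [0.287 0.233 0.03 ]
screw_tin 0.71 [279. 212.  32.  33.] [0.589 0.12  0.03 ]
screw_tin 0.62 [304. 139.  77.  97.] [ 0.721 -0.121  0.03 ]
chuck_key 0.52 [320. 247.  26.  21.] [0.452 0.145 0.03 ]
top [0.387 0.084 0.955] ['color', 'intrinsics', 'eye', 'rotation', 'shot']
case 0.97 [389. 162. 119. 125.] [ 0.597 -0.068  0.03 ]
case 0.95 [237. 311. 120. 101.] [0.291 0.232 0.03 ]
case 0.37 [446. 205.  21.  20.] [ 0.508 -0.185  0.03 ]
leaf 0.62 [383. 209.  98.  21.] [ 0.498 -0.057  0.03 ]
lid 0.83 [239. 311. 120. 102.] [0.29  0.229 0.03 ]
lid 0.67 [388. 124. 115.  52.] [ 0.678 -0.067  0.03 ]
screw_tin 0.92 [303. 157.  31.  37.] [0.602 0.108 0.03 ]
chuck_key 0.48 [301. 223.  33.  29.] [0.467 0.111 0.03 ]
chuck_key 0.32 [386. 161. 121. 125.] [ 0.599 -0.063  0.03 ]
```

View pics/scene.png

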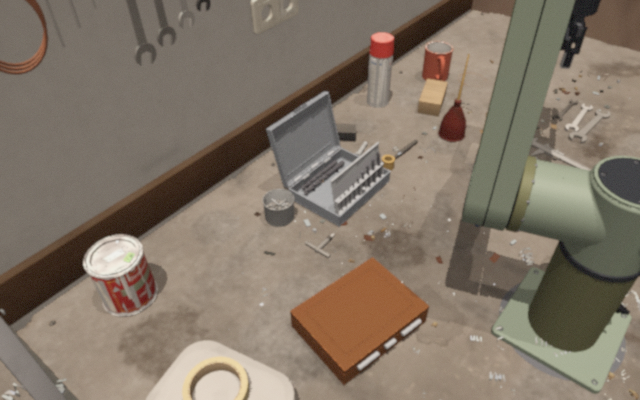

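View pics/top.png

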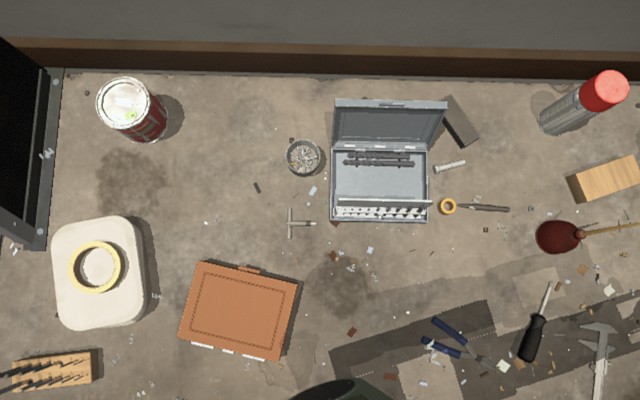

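The top view shows the grey case at about (388,162), lid leaning to the rear (row ~100), leaf near row 205, tin at (303,157) and chuck key at (301,223). The brown case at (240,310) is the look-alike. I'll zoom in with a model overlay next.

```bash
cat >> h.py <<'E'
def model(x,y,yaw,leaf,lid):
    c,s=np.cos(yaw),np.sin(yaw);R=np.array([[c,-s,0],[s,c,0],[0,0,1]]);T=lambda P:(R@np.array(P,float).T).T+[x,y,0]
    tray=T([[-.075,.1,.034],[-.075,-.1,.034],[.075,-.1,.034],[.075,.1,.034]])
    lf=lambda d,w:[-.056+d*np.cos(leaf),w,.014+d*np.sin(leaf)]
    L=T([lf(.096,.088),lf(.096,-.088)])
    # lid: -x along lid; z outside
    ld=lambda d,h,w:[.075-d*np.cos(lid)+h*np.sin(lid),w,.034+d*np.sin(lid)+h*np.cos(lid)]
    D=T([ld(.15,0,.1),ld(.15,0,-.1),ld(.15,.016,-.1),ld(.15,.016,.1)])
    return tray,L,D
E
python3 - <<'E'
from h import *
from scipy.optimize import minimize
np.set_printoptions(precision=3,suppress=True)
F=[grab_frame(n) for n in('top','scene')]
M=[max(silhouettes('case',F[0]),key=lambda r:r['conf'])['mask'], None]
M[1]=[r for r in silhouettes('case',F[1]) if r['extent'][1]<250][0]['mask']
def render(p,f):
    x,y,yaw,a,b=p;t,L,D=model(*p);m=np.zeros((400,640),np.uint8)
    low=t-[0,0,.031];hl=t[2:]
    for P in(np.vstack([t,low]),np.vstack([D,hl,hl+[.016*np.sin(b),0,.016*np.cos(b)]]),np.vstack([L,model(x,y,yaw,0,b)[1]*0+ (model(x,y,yaw,a,b)[1]-[0,0,0])]) ,):
        q=np.array([proj(f,v) for v in P])
        cv2.fillConvexPoly(m,cv2.convexHull((q*16).astype(np.int32)),1,shift=4)
    return m>0
def cost(p):
    c=0
    for f,m in zip(F,M):
        r=render(p,f);c+=1-(r&m).sum()/(r|m).sum()
    return c
p0=np.array([.57,-.06,0.,1.5,1.85])
best=min((minimize(cost,p0+[0,0,w,0,0],method='Nelder-Mead',options=dict(initial_simplex=np.vstack([p0+[0,0,w,0,0]]+[p0+[0,0,w,0,0]+d for d in np.diag([.015,.015,.06,-.1,.1])]),maxiter=500)) for w in(-.08,0,.08)),key=lambda r:r.fun)
print(best.x,best.fun)
p=best.x;p[3]=1.45
ims=[]
for f,(u0,v0) in zip(F,((310,80),(250,80))):
    im=cv2.resize(f['color'][v0:v0+160,u0:u0+150,::-1],None,fx=2.6,fy=2.6,interpolation=cv2.INTER_CUBIC)
    for P,c in zip(model(*p),((0,255,0),(0,0,255),(255,255,0))):
        q=((np.array([proj(f,v) for v in P])-[u0,v0]+.5)*2.6).astype(np.int32)
        cv2.polylines(im,[q],True,c,1)
    ims.append(im)
cv2.imwrite('pics/ov.png',np.hstack(ims))
E
```

```text
[ 0.546 -0.049  0.03   1.428  1.817] 1.0454344949272167
```

View pics/ov.png

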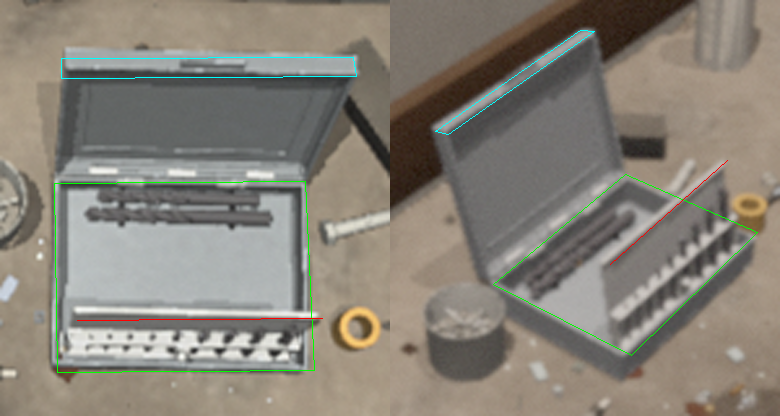

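The overlay fits to within about 5 mm but is slightly off in yaw. I'll refine it with corner picks: leaf edge (75,309)–(318,316) and lid top (66,50)–(357,58) in the crop.

```bash
python3 - <<'E'
from h import *
from scipy.optimize import least_squares
np.set_printoptions(precision=3,suppress=True)
F=[grab_frame(n) for n in('top','scene')]
# (cam, group, idx, u,v)
P=[(0,1,0,75,309),(0,1,1,318,316),(0,2,3,66,50),(0,2,2,357,58),(0,0,0,54,362),(0,0,1,306,367),(0,0,3,57,182),(0,0,2,305,182),
   (1,1,0,606,266),(1,1,1,724,165),(1,2,0,436,131),(1,2,1,583,32),(1,0,0,629,348),(1,0,1,754,238),(1,0,3,491,281)]
off=[(310,80),(390*0+250-150,80)]
def res(p):
    m=model(*p);o=[]
    for c,g,i,u,v in P:
        o+=list(proj(F[c],m[g][i])-(np.array([u,v])/2.6-.5+off[c]))
    return o
r=least_squares(res,[.55,-.05,0,1.5,1.8],loss='soft_l1')
print(r.x);print(np.array(res(r.x)).reshape(-1,2))
for f in model(*r.x):print(f)
s=sense();print(s['opening'],s['clock'])
E
```

```text
[ 0.548 -0.048  0.004  1.434  1.835]
[[-0.318  1.206]
 [ 0.325  0.01 ]
 [-0.8   -0.493]
 [-0.517 -1.527]
 [-0.335  1.573]
 [ 1.629  1.175]
 [-0.701 -1.662]
 [ 0.572 -0.011]
 [-1.292 -0.974]
 [ 0.18  -1.328]
 [ 2.809 -0.108]
 [ 3.928 -0.557]
 [-1.833  2.615]
 [ 0.667 -1.346]
 [-0.681  0.342]]
[[ 0.473  0.052  0.034]
 [ 0.474 -0.148  0.034]
 [ 0.624 -0.148  0.034]
 [ 0.623  0.052  0.034]]
[[ 0.505  0.04   0.109]
 [ 0.506 -0.136  0.109]]
[[ 0.662  0.053  0.179]
 [ 0.663 -0.147  0.179]
 [ 0.678 -0.147  0.175]
 [ 0.677  0.053  0.175]]
1.0001086853068413 0.9
```

```bash
python3 -m crank '[[[0.76,-0.64,0],[0,0,0]],[[0.76,-0.64,0],[0,0,0]],[[0.76,-0.64,0],[0,0,0]],[[0.76,-0.64,0],[0,0,0]],[[0.76,-0.64,0],[0,0,0]],[[0.76,-0.64,0],[0,0,0]],[[0.76,-0.64,0],[0,0,0]],[[0.76,-0.64,0],[0,0,0]]]' 1 20; python3 -m crank '[[[0.76,-0.64,0],[0,0,0]],[[0.76,-0.64,0],[0,0,0]],[[0,0,0],[0,0,0.9]],[[0,0,0],[0,0,0.9]],[[0,0,0],[0,0,0.9]],[[0,0,0],[0,0,0.9]],[[0,0,0],[0,0,0.85]],[[0,0,0],[0,0,0]]]'
```

```text
clock: 1.57
position: [0.3841, -0.2194, 0.3042]
eef_rot: [[0.893, 0.45, 0.001], [0.45, -0.893, -0.001], [0.0, 0.001, -1.0]]
wrist_force: [0.4, -0.1, 0.4]
opening: -0.0
grip_force: 0.0
clock: 2.23
position: [0.4151, -0.1479, 0.304]
eef_rot: [[1.0, -0.0, 0.0], [-0.0, -1.0, -0.0], [0.0, 0.0, -1.0]]
wrist_force: [0.1, -0.8, 0.1]
opening: 0.001
grip_force: 0.0
```

```bash
python3 -m crank '[[[0.3,-0.84,0.3],[0,0,0]],[[0.3,-0.84,0.3],[0,0,0]],[[0.3,-0.82,0.3],[0,0,0]],[[0.35,0,0.8],[0,0,0]],[[0,0,0.8],[0,0,0]],[[0,0,0.8],[0,0,0]],[[0,0,0],[0,0,0]],[[0,0,0],[0,0,0]]]'; python3 -c "
from h import *
f=grab_frame('scene');cv2.imwrite('pics/s2.png',cv2.resize(f['color'][60:260,220:460,::-1],None,fx=3,fy=3))"
```

```text
clock: 2.9
position: [0.4635, -0.0476, 0.1705]
eef_rot: [[1.0, 0.002, -0.005], [0.002, -1.0, 0.001], [-0.005, -0.001, -1.0]]
wrist_force: [-0.3, 0.0, 0.4]
opening: -0.003
grip_force: 0.0
```

View pics/s2.png

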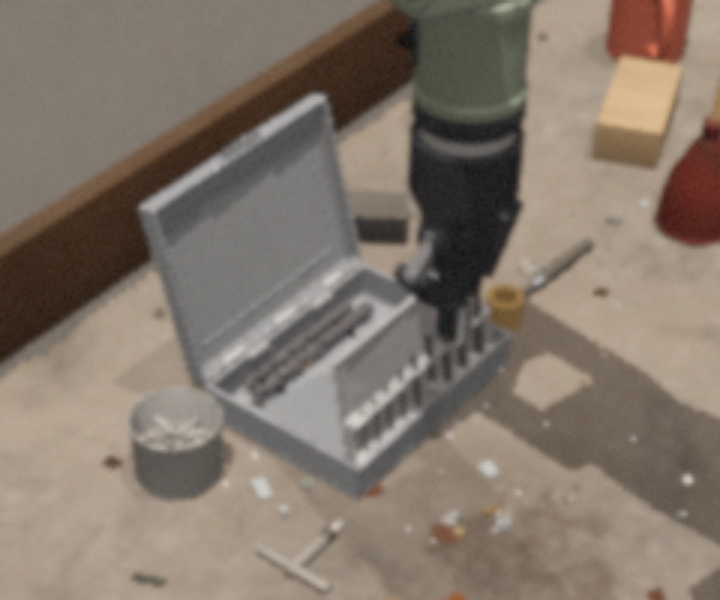

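The fingertip is in front of the leaf's bare band, near the middle (445,330). I'll start pushing.

```bash
python3 -m crank '[[[0.4,0,0],[0,0,0]],[[0.3,0,0],[0,0,0]],[[0.3,0,0],[0,0,0]],[[0.25,0,0.05],[0,0,0]],[[0.25,0,0.05],[0,0,0]],[[0.2,0,0.1],[0,0,0]],[[0.2,0,0.15],[0,0,0]],[[0,0,0],[0,0,0]]]'
```

```text
clock: 3.62
position: [0.5429, -0.0483, 0.1579]
eef_rot: [[1.0, 0.001, 0.003], [0.001, -1.0, -0.0], [0.003, 0.0, -1.0]]
wrist_force: [-0.0, -0.3, -0.4]
opening: 0.0
grip_force: 0.0
```

```bash
python3 -m crank '[[[0.1,0,0.15],[0,0,0]],[[0.1,0,0.2],[0,0,0]],[[0.1,0,0.2],[0,0,0]]]'; python3 -c "
from h import *
f=grab_frame('scene');cv2.imwrite('pics/s3.png',cv2.resize(f['color'][80:240,240:430,::-1],None,fx=3,fy=3))"
```

```text
clock: 3.87
position: [0.5535, -0.048, 0.1355]
eef_rot: [[1.0, 0.001, 0.001], [0.001, -1.0, -0.0], [0.001, 0.0, -1.0]]
wrist_force: [-0.3, 0.3, 1.4]
opening: 0.001
grip_force: 0.8
```

View pics/s3.png

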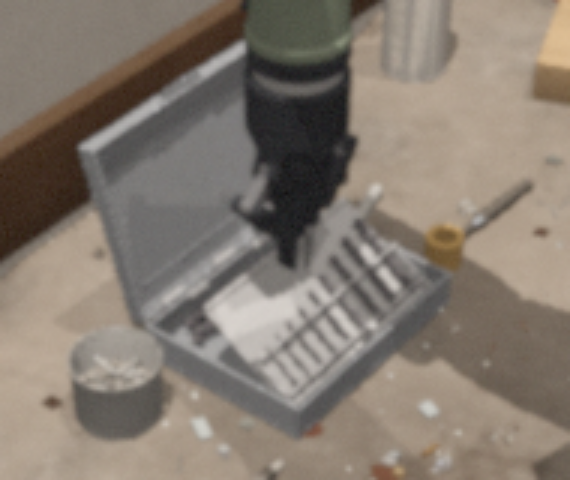

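The leaf is folding as planned, with the tip at about (295,255). I'll keep pushing down.

```bash
python3 -m crank '[[[0.12,0,0.2],[0,0,0]],[[0.12,0,0.2],[0,0,0]],[[0.1,0,0.2],[0,0,0]],[[0.05,0,0.15],[0,0,0]],[[0,0,0.1],[0,0,0]],[[0,0,0],[0,0,0]]]'; python3 -m crank '[[[0,0,0.15],[0,0,0]],[[0,0,0.1],[0,0,0]],[[0,0,0],[0,0,0]]]'
```

```text
clock: 4.42
position: [0.5684, -0.0478, 0.1007]
eef_rot: [[1.0, 0.001, -0.001], [0.001, -1.0, 0.0], [-0.001, -0.0, -1.0]]
wrist_force: [0.3, 0.1, -0.7]
opening: 0.001
grip_force: 0.0
clock: 4.67
position: [0.5683, -0.0479, 0.0913]
eef_rot: [[1.0, 0.001, -0.0], [0.001, -1.0, 0.0], [-0.0, -0.0, -1.0]]
wrist_force: [-0.3, 0.5, -0.6]
opening: 0.0
grip_force: 0.0
```

```bash
python3 -m crank '[[[0,0,0.1],[0,0,0]],[[0,0,0],[0,0,0]]]'; python3 -m crank '[[[0,0,0.05],[0,0,0]],[[0,0,0],[0,0,0]]]';python3 -m crank '[[[0,0,0.05],[0,0,0]],[[0,0,0],[0,0,0]]]'
```

```text
clock: 4.83
position: [0.5683, -0.0479, 0.0874]
eef_rot: [[1.0, 0.001, -0.0], [0.001, -1.0, 0.0], [-0.0, -0.0, -1.0]]
wrist_force: [0.9, -0.8, -0.4]
opening: 0.003
grip_force: 0.0
clock: 5.0
position: [0.5686, -0.048, 0.0866]
eef_rot: [[1.0, 0.001, -0.0], [0.001, -1.0, -0.0], [-0.0, 0.0, -1.0]]
wrist_force: [-2.6, 0.3, 5.6]
opening: -0.001
grip_force: 2.7
clock: 5.17
position: [0.5687, -0.048, 0.0864]
eef_rot: [[1.0, 0.001, -0.001], [0.001, -1.0, -0.0], [-0.001, 0.0, -1.0]]
wrist_force: [-6.9, 0.8, 16.5]
opening: 0.002
grip_force: 8.5
```

The tip is at 13.5 mm against a hard stop, so the leaf is flat. I'll hold briefly, then rise and pass over the lid to get behind it.

```bash
python3 -m crank '[[[0,0,0],[0,0,0]],[[0,0,0],[0,0,0]],[[0,0,-0.5],[0,0,0]],[[0,0,-1],[0,0,0]],[[0,0,-1],[0,0,0]],[[0,0,-1],[0,0,0]],[[0,0,-1],[0,0,0]],[[0,0,-1],[0,0,0]]]'; python3 -m crank '[[[0,0,-0.2],[0,0,0]],[[0.8,0,0],[0,0,0]],[[0.9,0,0],[0,0,0]],[[0.9,0,0],[0,0,0]],[[0.8,0,0],[0,0,0]],[[0,0,0],[0,0,0]]]'; python3 -c "
from h import *
f=grab_frame('scene');cv2.imwrite('pics/s4.png',cv2.resize(f['color'][40:240,220:430,::-1],None,fx=3,fy=3))"
```

```text
clock: 5.83
position: [0.568, -0.0478, 0.3058]
eef_rot: [[1.0, 0.001, -0.0], [0.001, -1.0, -0.0], [-0.0, 0.0, -1.0]]
wrist_force: [0.8, 0.4, -0.3]
opening: 0.002
grip_force: 0.0
clock: 6.33
position: [0.7084, -0.048, 0.3084]
eef_rot: [[1.0, 0.001, 0.0], [0.001, -1.0, 0.0], [0.0, -0.0, -1.0]]
wrist_force: [-0.6, -0.2, -0.7]
opening: 0.002
grip_force: 0.0
```

View pics/s4.png

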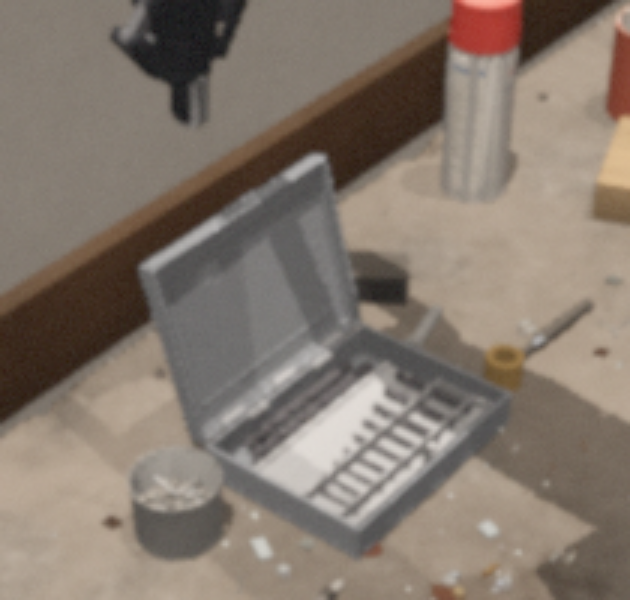

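The leaf lies flat in the tray and the fingertip (190,110) is behind and above the lid. Next I'll go down behind it and push it forward.

```bash
python3 -m crank '[[[0,0,0.7],[0,0,0]],[[0,0,0.7],[0,0,0]],[[0,0,0.5],[0,0,0]],[[-0.3,0,0],[0,0,0]],[[-0.3,0,0],[0,0,0]],[[-0.3,0,0],[0,0,0]],[[-0.3,0,-0.1],[0,0,0]],[[0,0,0],[0,0,0]]]'
```

```text
clock: 7.05
position: [0.6544, -0.0477, 0.2407]
eef_rot: [[1.0, 0.001, -0.001], [0.001, -1.0, -0.0], [-0.001, 0.0, -1.0]]
wrist_force: [-0.4, 0.5, -0.4]
opening: 0.002
grip_force: 0.0
```

```bash
python3 -m crank '[[[-0.3,0,0],[0,0,0]],[[-0.3,0,0],[0,0,0]],[[-0.3,0,0],[0,0,0]],[[-0.3,0,0.05],[0,0,0]],[[-0.3,0,0.1],[0,0,0]],[[-0.3,0,0.1],[0,0,0]],[[-0.3,0,0.15],[0,0,0]],[[-0.2,0,0.15],[0,0,0]]]'; python3 -c "
from h import *
f=grab_frame('scene');cv2.imwrite('pics/s5.png',cv2.resize(f['color'][40:240,220:430,::-1],None,fx=3,fy=3))"
```

```text
clock: 7.72
position: [0.5643, -0.0481, 0.2192]
eef_rot: [[1.0, 0.001, 0.003], [0.001, -1.0, -0.001], [0.003, 0.001, -1.0]]
wrist_force: [0.6, 0.6, 2.1]
opening: -0.002
grip_force: 1.0
```

View pics/s5.png

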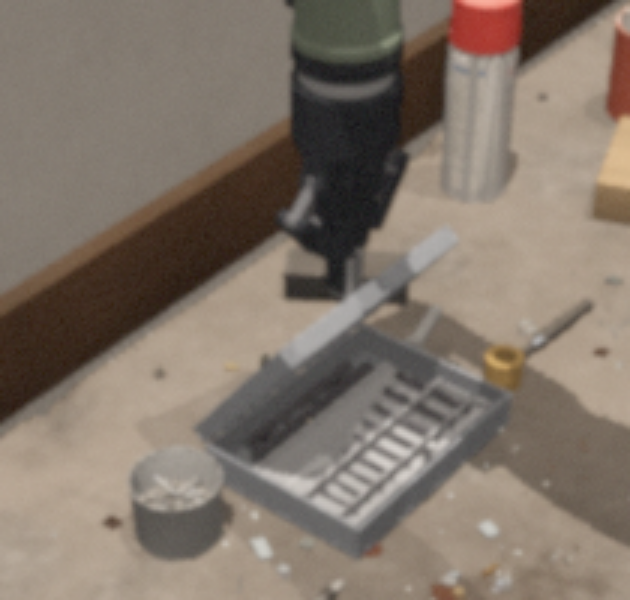

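The lid is over at about 0.9 rad, pushed near its free edge, and the leaf is still flat. Continuing.

```bash
python3 -m crank '[[[-0.22,0,0.18],[0,0,0]],[[-0.22,0,0.2],[0,0,0]],[[-0.2,0,0.2],[0,0,0]],[[-0.2,0,0.25],[0,0,0]],[[-0.2,0,0.25],[0,0,0]],[[-0.2,0,0.3],[0,0,0]],[[-0.15,0,0.3],[0,0,0]],[[-0.1,0,0.2],[0,0,0]]]'
```

```text
clock: 8.43
position: [0.5045, -0.048, 0.1422]
eef_rot: [[1.0, 0.001, 0.0], [0.001, -1.0, -0.0], [0.0, 0.0, -1.0]]
wrist_force: [1.3, 0.8, 1.4]
opening: -0.002
grip_force: 0.5
```

```bash
python3 -m crank '[[[-0.25,0,0.1],[0,0,0]],[[-0.25,0,0.1],[0,0,0]],[[0,0,0.1],[0,0,0]],[[0,0,0.1],[0,0,0]],[[0,0,0],[0,0,0]]]'; python3 -m crank '[[[0,0,0.1],[0,0,0]],[[0,0,0],[0,0,0]]]'
```

```text
clock: 8.85
position: [0.4845, -0.0479, 0.1261]
eef_rot: [[1.0, 0.001, -0.001], [0.001, -1.0, 0.0], [-0.001, -0.0, -1.0]]
wrist_force: [0.4, 0.4, -0.0]
opening: -0.003
grip_force: 0.0
clock: 9.02
position: [0.4858, -0.0482, 0.1227]
eef_rot: [[1.0, 0.001, 0.001], [0.001, -1.0, -0.0], [0.001, 0.0, -1.0]]
wrist_force: [0.0, -0.4, -0.5]
opening: -0.001
grip_force: 0.0
```

```bash
python3 -m crank '[[[0,0,0.05],[0,0,0]],[[0,0,0],[0,0,0]]]';python3 -m crank '[[[0,0,0.05],[0,0,0]],[[0,0,0],[0,0,0]]]';
```

```text
clock: 9.18
position: [0.4859, -0.0482, 0.1224]
eef_rot: [[1.0, 0.001, 0.001], [0.001, -1.0, -0.0], [0.001, 0.0, -1.0]]
wrist_force: [-4.2, 0.3, 12.4]
opening: -0.001
grip_force: 6.0
clock: 9.35
position: [0.4859, -0.0482, 0.1222]
eef_rot: [[1.0, 0.001, -0.0], [0.001, -1.0, -0.0], [-0.0, 0.0, -1.0]]
wrist_force: [-9.2, 1.5, 26.5]
opening: 0.003
grip_force: 12.8
```

It's at a hard stop at 49 mm with 26 N, so the catch should have snapped. I'll hold, rise and check.

```bash
python3 -m crank '[[[0,0,0],[0,0,0]],[[0,0,0],[0,0,0]],[[0,0,-0.5],[0,0,0]],[[0,0,-1],[0,0,0]],[[0,0,-1],[0,0,0]],[[0,0,-1],[0,0,0]],[[0,0,0],[0,0,0]],[[0,0,0],[0,0,0]]]'; python3 -c "
from h import *
f=grab_frame('scene');im=f['color'][80:240,240:430,::-1].copy()
im=cv2.resize(im,None,fx=4,fy=3.7)
cv2.imwrite('pics/s6.png',im)"
```

```text
clock: 10.02
position: [0.4871, -0.0485, 0.2622]
eef_rot: [[1.0, 0.001, 0.008], [0.001, -1.0, -0.002], [0.008, 0.002, -1.0]]
wrist_force: [0.5, 0.9, -0.0]
opening: 0.0
grip_force: 0.0
```

View pics/s6.png

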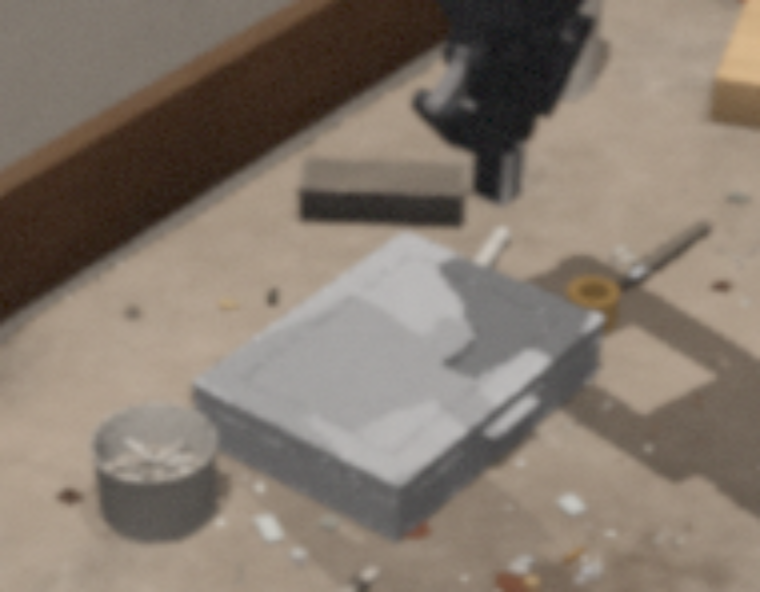

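The picture shows the lid flush all round, with the front edge at (400,485)–(600,320). The bystanders look undisturbed and the gripper is clear.

```bash
python3 -c "
from cell import finish_job
print(finish_job())"
```

```text
the job is handed in; nothing more can be done
None
```

I folded the leaf flat, then swung the lid over and pressed it to a hard stop at 49 mm, and handed the job in at about 10 s; in the last picture the lid looked shut, with nothing else visibly moved, but no pass/fail verdict came back.

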